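# Fit the cart wheel and its retaining clip

## Robot

A 6-joint arm with a two-finger parallel gripper is mounted at the origin on the work surface. World frame = base frame: x ahead of the robot, y to its left, z up, the work surface at z = 0. Lengths are in m, angles in rad, forces in N, time in s.
With the tool pointing down it reaches from about 0.35 to 0.85 m from the base axis. Payload 8.1 kg.
Tool frame: the origin (TCP) lies at the centre of the arm's flange, where the gripper is bolted on; the fingertips stand 186 mm ahead of it and the grasp point (between the pads) lies 167 mm ahead of it; z points along the fingers, y is the line along which they close (so a half turn about z gives the same grasp; the last joint's range is limited). The gripper opens to 93 mm and grips with 3 to 60 N. Pads are 15 mm wide; open, the fingers measure 128 mm over their backs; the gripper's body (75 mm by 188 mm) begins 65 mm behind the grasp point.
Start: joints at [1.085, 0.13, 1.488, -0, 1.523, -0.085], TCP at [0.234, 0.552, 0.405] pointing down, gripper open.
Joint ranges: [-2.96, 2.96], [-0.89, 2.26], [0.02, 2.5], [-1.34, 4.48], [0, 2.73], [-2.66, 2.66]. Speed limits (rad/s): [2.39, 2.39, 2.79, 3.14, 3.14, 3.14].

## Interface

Orientations are given as a rotation vector (axis times angle).
In Python, from plant import robot gives the robot as it stands.
- The arm moves only by the tool apply_moves, never from a script. Its argument "series" is a list of rows, each a list of 2 entries, a list of its own where there are three numbers: the shift along the tool's x, y, z in mm, then the turn, a rotation vector about the tool's x, y, z in rad. A call has 1 to 12 rows; each row shifts and turns the commanded pose from where the row before left it, along the tool's axes as they then stand; what a row does not reach is not made up. A row lasts 1/12 s, in which the tool goes at most 41.7 mm and 7.16 degrees, less where a joint would pass 70% of its speed; a pose out of reach is approached as far as the arm can. A call is refused whole if a number of a shift passes 41.7 or a number of a turn 0.125, either way. A call with a gripper value outside its range is refused whole. "claw" is the opening, from 0 (shut) to 1 (fully open), set as the call begins (left out, the last holds). The fingers move at their own pace and stop on an object; "newtons" is the grip in N (left out, the last holds). Time passes only in rows, so rows that do not move let the fingers close. It gives the time, the measured TCP pose, the force, the opening and the grip force at its end, in the units of the state.
- robot.read_state(): the state, without advancing time (a new reading comes with each control period).
- robot.read_camera(name): name is "side" or "top" or "wrist"; returns (picture, depth): 480x640x3 uint8, blue, green, red; 480x640 float32, m along the optical axis (not along the pixel's ray), 0 where there is no reading.
- robot.calibration(name): a dict with "fx", "fy", "cx", "cy" (pixels), "extrinsics" (4x4, takes a point from world to camera coordinates). Camera axes: x right, y down, z forward; pixel columns grow to the right and rows downward; lengths in m; the calibration is good to about 2 mm. The wrist camera is an equidistant fisheye: a pixel r from the principal point sees the ray r / f radians off the axis. A picture is of the moment at which its call begins: read the wrist's pose just before it. calibration takes no time and is no camera call; for the wrist camera it gives the pose at the moment of the call.
- robot.close_job(): hands the job in; it is judged then, once.
The state is a dict: "t": time; "q": joint angles; "dq": joint speeds; "joint_torque": joint torques, N m; "tool_pos": TCP position; "orientation": TCP orientation; "force": force on the tool from outside, world axes, zero at the start; "wrist_torque": the same for the moment, N m; "opening": finger opening in m; "gripper_force": force on a finger pad.
Only numpy, scipy, OpenCV 4.12 (cv2) and the standard library are available. Lean on these libraries where they do the work, as an engineer would, in place of code of your own. Each camera call takes 0.05 s, during which the arm holds its last target. There are 200 camera calls.

## Task

Fit the cart's wheel: lower it, boss upward, over the upright stub axle until it rests on the axle's collar, then lay the orange retaining clip on the end of the wheel's boss, mouth towards the axle, and push it sideways into the axle's groove until it is fully seated. Work by feel: set the wheel down gently rather than dropping it, push the clip only until it has given way and comes up against its stop, and do not ram or force either of them. Leave the other things on the bench where they are.

Things in the scene. Friction and masses are not known exactly. Their poses are not given: they have to be found in the camera images.
- bracket: Fixed bracket: grey flat bar clamped by two dark straps on a plywood board (130 x 240 x 12 mm; the strap nuts reach 32 mm). Bare steel axle upright in its middle: collar 32 mm wide with its top 22 mm above the bench, axle 20 mm in diameter above it, tapering to 12 mm over its last 7 mm, tip 101.5 mm above the bench. Origin on the axle's line at bench height; z up.
- groove (a point): Point on the axle's line, 80.5 mm above the bench, in the ring groove (dark, 15 mm in diameter, from 76.5 to 84.5 mm above the bench): where clip_bore lies when the clip is seated. With the wheel home the boss's end face is at 78 mm, 1.5 mm above the groove's lower edge, so a clip slid along that face enters the groove.
- wheel: Loose wheel, 0.28 to 0.44 kg, lying flat with its boss upward: black tyre 110 mm in diameter, 2 to 36 mm above the wheel's underside; grey hub with a 22 mm bore right through, and a round boss 36 mm in diameter that stands up from the tyre's side to 56 mm. Origin on its axis at the underside, z up. Home on the collar its origin is 22 mm above the bench.
- wheel_mid (a point): Point on the wheel's axis half-way up, 28 mm above its underside (the boss's end face is 28 mm above it). 50 mm above the bench when the wheel is home.
- clip: Loose orange plastic clip, 30 g, lying flat on the bench, tab up: horseshoe plate 5 mm thick, 32 mm wide and 39 mm long with two springy jaws that must be forced apart to pass the groove's 15 mm core; it does not pull itself home. Origin in the middle of its bore, at the underside; its x axis points out of the mouth, away from the tab; z up.
- clip_bore (a point): Point in the middle of the clip's bore, 2.5 mm above its underside, axes as the clip's. The jaw lips reach 3.5 mm ahead of it (+x), 13 mm apart. They meet the axle 6 mm before the seat; the push then rises to 5 to 15 N, gives way 2 to 5 mm before the seat, and rises hard when the bridge stops on the axle. Above the boss the clip clears the axle's tip if this point is over 11 mm from its line.
- clip_tab (a point): Point in the middle of the clip's upright grip tab, 30 mm behind clip_bore (-x), 12 mm above the clip's underside. The tab is 14 mm wide (y, as is the neck below it), 10 mm long (x) and reaches 24 mm above the underside: to be pinched across its width. Pushing the clip with more than about 25 N overloads it.
- tape: Bystander: roll of blue tape, 100 mm across, 24 mm high, lying flat; origin at its middle on the bench.
- wrench: Bystander: steel wrench, 170 mm long, lying flat.
- jar: Bystander: amber screw jar, 60 mm in diameter, 70 mm high; origin under its middle.
- spray: Bystander: white bottle with a blue cap, 56 mm in diameter, 110 mm high; origin under its middle.

How it is judged:
By the outcome, as a careful person would: the job done as asked, in the order asked, and still so for the second after the job is handed in, with the robot touching nothing.
It also fails if it takes over 72 s, if anything falls off the work surface, if the arm or the gripper's body presses on something with over 40 N, if the wrist force passes 120 N, or if a joint passes its speed limit or range.

## Working session

There is one attempt and no reset: what is moved stays moved. The work goes in short steps, Python scripts to look and compute and a tool call to move; the robot and the scene stay as the last step left them, time stands still between calls to the robot, and variables do not carry over. Pictures are saved under pics/ and viewed, at most 10 in all, crops included, and the job is handed in when it is done.

Besides the shell and the picture viewer there is one more tool, called after "Request:" as name(argument=value, ...) on one line, values as JSON. apply_moves: Moves the arm, as the interface text tells. Its arguments: {"type":"object","properties":{"series":{"type":"array"},"claw":{"type":"number"},"newtons":{"type":"number"}},"required":["series"]}

```bash
ls; mkdir -p pics
cat > h.py <<'E'
import numpy as np, cv2
from scipy.spatial.transform import Rotation as R
from plant import robot
def pts(name, z=None, d=None):
    """world points per pixel from depth (pinhole cameras)"""
    c=robot.calibration(name); T=np.linalg.inv(np.array(c["extrinsics"]))
    v,u=np.mgrid[0:480,0:640]
    r=np.stack([(u-c["cx"])/c["fx"],(v-c["cy"])/c["fy"],np.ones_like(u,float)],-1)
    return (r*d[...,None])@T[:3,:3].T+T[:3,3]
def ray(name,u,v,z):
    c=robot.calibration(name); T=np.linalg.inv(np.array(c["extrinsics"]))
    r=T[:3,:3]@np.array([(u-c["cx"])/c["fx"],(v-c["cy"])/c["fy"],1]); o=T[:3,3]
    return o+r*(z-o[2])/r[2]
E
python3 - <<'E'
from h import *
s=robot.read_state(); print(s["t"],s["tool_pos"],s["orientation"],s["opening"],s["force"])
for n in("top","side"):
    p,d=robot.read_camera(n); cv2.imwrite(f"pics/{n}0.png",p); np.save(f"{n}0.npy",d)
    c=robot.calibration(n);print(n,c["fx"],np.round(np.linalg.inv(c["extrinsics"]),3).tolist())
E
```

```text
pics
0.0 [0.23398246 0.55227655 0.40373369] [-6.25345006e-01 -3.07822751e+00  2.64786741e-03] 0.09312901850680888 [-0.61249801  0.79914417  1.00204967]
top 536.3282153790905 [[-0.025, -0.994, 0.106, 0.512], [-1.0, 0.024, -0.014, -0.014], [0.011, -0.106, -0.994, 1.105], [0.0, 0.0, 0.0, 1.0]]
side 521.0516960976329 [[-0.939, -0.241, 0.246, 0.374], [-0.344, 0.612, -0.712, 0.635], [0.021, -0.753, -0.657, 0.657], [0.0, 0.0, 0.0, 1.0]]
```

View pics/top0.png

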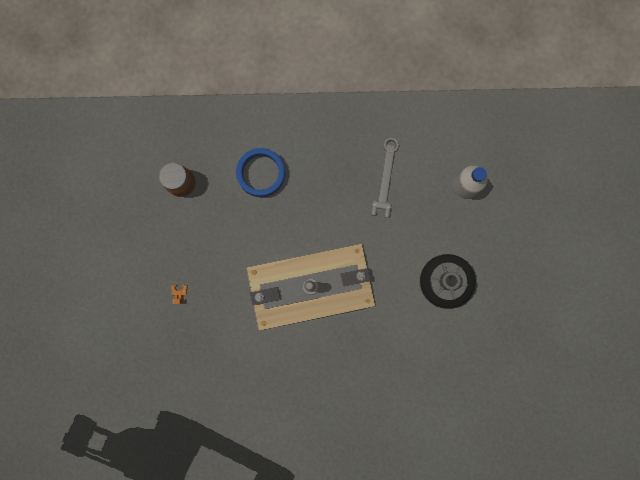

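View pics/side0.png

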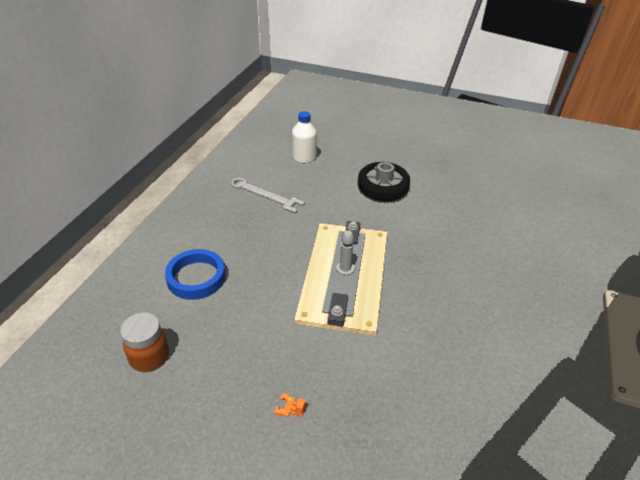

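Top view: clip at (179,294) with its mouth towards the top of the picture, axle tip at about (310,286), wheel at (448,281). The side view agrees. Next I measure them.

```bash
cat >> h.py <<'E'
def circ(P):
    A=np.c_[2*P[:,:2],np.ones(len(P))]; s=np.linalg.lstsq(A,(P[:,:2]**2).sum(1),rcond=None)[0]
    return s[:2],np.sqrt(s[2]+s[0]**2+s[1]**2)
E
python3 - <<'E'
from h import *
for n in("top","side"):
    p=cv2.imread(f"pics/{n}0.png"); d=np.load(f"{n}0.npy"); W=pts(n,d=d); z=W[...,2]
    hsv=cv2.cvtColor(p,cv2.COLOR_BGR2HSV)
    print(n,"bench z",np.median(z[250:300,200:230]) if n=="top" else np.median(z[300:330,420:440]))
    near=lambda x,y,r:np.hypot(W[...,0]-x,W[...,1]-y)<r
    # wheel
    tm=near(.43,-.27,.1)&(d>0)
    t=tm&(z>.028)&(z<.042)
    b=tm&(z>.050)&(z<.06)
    print(" tyre z",np.median(z[t]),"enclosing",cv2.minEnclosingCircle(W[t][:,:2].astype(np.float32)))
    print(" boss n",b.sum(),W[b].mean(0), cv2.minEnclosingCircle(W[b][:,:2].astype(np.float32)))
    # axle
    a=near(.43,-.0,.1)&(z>.04)
    print(" axle n",a.sum(),W[a].mean(0),"tip",W[a&(z>.095)].mean(0),z[a].max())
    # clip
    o=(cv2.inRange(hsv,(5,150,120),(18,255,255))>0)&near(.42,.25,.06)
    lo=o&(z<.011);hi=o&(z>.018)
    print(" clip n",o.sum(),W[o].mean(0),"lo",lo.sum(),W[lo].mean(0),"hi",hi.sum(),W[hi].mean(0),z[o].max())
    vs,us=np.where(o); print(us.min(),us.max(),vs.min(),vs.max())
    x0,y0=us.min()-8,vs.min()-8
    if n=="top": cv2.imwrite("pics/clip0.png",cv2.resize(p[y0:y0+40,x0:x0+40],(480,480),interpolation=cv2.INTER_NEAREST)); print(x0,y0)
p=cv2.imread("pics/top0.png");g=cv2.cvtColor(p,cv2.COLOR_BGR2GRAY)
m=(g<45).astype(np.uint8);m[:, :400]=0;m[:240]=0;m[330:]=0
c=max(cv2.findContours(m,0,2)[0],key=cv2.contourArea)
print("tyre px",cv2.fitEllipse(c)); (u,v),ax,_=cv2.fitEllipse(c); print(ray("top",u,v,.025),ray("top",u+ax[0]/2,v,.025))
E
```

```text
top bench z 9.286152779297563e-05
 tyre z 0.034139065933527224 enclosing ((0.5160027742385864, -0.2660010755062103), 0.047188352793455124)
 boss n 28 [ 0.52687947 -0.26381046  0.0557925 ] ((0.527539849281311, -0.2644035816192627), 0.01053885743021965)
 axle n 1255 [ 0.51222387 -0.01409294  1.09879563] tip [ 0.51213299 -0.01423447  1.10458896] 1.105394933837277<stdin>:19: RuntimeWarning: Mean of empty slice.
  ret = um.true_divide(
Traceback (most recent call last):
ValueError: zero-size array to reduction operation maximum which has no identity
```

```bash
cat > m.py <<'E'
from h import *
print([np.round(ray("top",*q),4) for q in((448,281,.03),(310,286,.1),(179,294,.01))])
for n in("top","side"):
    p=cv2.imread(f"pics/{n}0.png"); d=np.load(f"{n}0.npy"); W=pts(n,d=d); z=W[...,2]
    hsv=cv2.cvtColor(p,cv2.COLOR_BGR2HSV)
    near=lambda x,y,r:(np.hypot(W[...,0]-x,W[...,1]-y)<r)&(d>0)
    tm=near(.54,-.265,.09)
    t=tm&(z>.028)&(z<.042); b=tm&(z>.053)&(z<.06)
    print(n," tyre z",np.median(z[t]),"encl",cv2.minEnclosingCircle(W[t][:,:2].astype(np.float32)))
    print(" boss n",b.sum(),W[b].mean(0), cv2.minEnclosingCircle(W[b][:,:2].astype(np.float32)))
    a=near(.52,-.0,.06)&(z>.04)
    print(" axle n",a.sum(),W[a].mean(0),"tip",(a&(z>.095)).sum(),W[a&(z>.095)].mean(0),z[a].max())
    v,u=np.where(a&(z>.095)); print(" tip px",u.mean(),v.mean(),u.min(),u.max(),v.min(),v.max())
    o=(cv2.inRange(hsv,(5,150,100),(20,255,255))>0)&near(.51,.24,.06)
    v,u=np.where(o); print(" clip n",o.sum(),u.min(),u.max(),v.min(),v.max(),W[o].mean(0),z[o].max())
    for nm,k in(("lo",o&(z<.012)),("hi",o&(z>.018))):
        if k.any(): print("  ",nm,k.sum(),W[k].mean(0),cv2.minAreaRect((W[k][:,:2]*1000).astype(np.float32)))
    x0,y0=u.min()-6,v.min()-6;print(x0,y0)
    if n=="top":c0=cv2.resize(p[y0:y0+40,x0:x0+40],(400,400),interpolation=0)
    else: cv2.imwrite("pics/clip0.png",np.hstack([c0,cv2.resize(p[y0:y0+40,x0:x0+40],(400,400),interpolation=0)]))
    g=cv2.cvtColor(p,cv2.COLOR_BGR2GRAY)
    vv,uu=np.where(tm); m=((g<45)&tm).astype(np.uint8)
    c=max(cv2.findContours(m,0,2)[0],key=cv2.contourArea); e=cv2.fitEllipse(cv2.convexHull(c))
    print(" tyre px",e,ray(n,*e[0],.025))
E
python3 m.py
```

```text
[array([ 0.541 , -0.2636,  0.03  ]), array([0.5362, 0.0115, 0.1   ]), array([0.5287, 0.2794, 0.01  ])]
top  tyre z 0.03421549349341979 encl ((0.5408449172973633, -0.26419270038604736), 0.05512126535177231)
 boss n 159 [ 0.5414922  -0.26412255  0.05595819] ((0.5407902002334595, -0.2636082172393799), 0.018164901062846184)
 axle n 94 [0.5367093  0.01218964 0.09568911] tip 78 [0.53756701 0.01263353 0.10008882] 0.10626779308022705
 tip px 309.35897435897436 285.2692307692308 305 314 281 290
 clip n 131 172 186 285 303 [0.52860103 0.2799594  0.01045148] 0.02808952356400085
   lo 93 [0.53378481 0.27949008 0.00569076] ((535.2109985351562, 279.45660400390625), (21.84438133239746, 32.78258514404297), 31.012662887573242)
   hi 33 [0.51484106 0.28168549 0.02345412] ((514.7244873046875, 281.8414611816406), (12.852498054504395, 7.98142671585083), 88.74406433105469)
166 279
 tyre px ((447.7440185546875, 281.1223449707031), (53.76687240600586, 55.89794921875), 103.90962982177734) [ 0.54093941 -0.26420432  0.025     ]
side  tyre z 0.0327971705537915 encl ((0.5410355925559998, -0.2581437826156616), 0.05438090115785599)
 boss n 76 [ 0.54084014 -0.25912876  0.05421725] ((0.5412887930870056, -0.26022499799728394), 0.018343187868595123)
 axle n 365 [0.53534969 0.02268318 0.07397548] tip 74 [0.53600255 0.01976896 0.09839644] 0.10258755547533693
 tip px 347.3783783783784 234.71621621621622 342 353 231 239
 clip n 342 281 304 394 416 [0.52341454 0.28500785 0.00935183] 0.024171571363915012
   lo 237 [0.52793565 0.28395902 0.00458313] ((528.3551635742188, 283.4023132324219), (25.397361755371094, 42.525787353515625), 53.441650390625)
   hi 80 [0.51351728 0.28658818 0.02174986] ((513.6292724609375, 285.7315673828125), (14.796807289123535, 10.013659477233887), 86.77914428710938)
275 388
 tyre px ((383.5914306640625, 181.62770080566406), (39.4023551940918, 52.49970245361328), 96.06342315673828) [ 0.53768888 -0.24812542  0.025     ]
```

View pics/clip0.png

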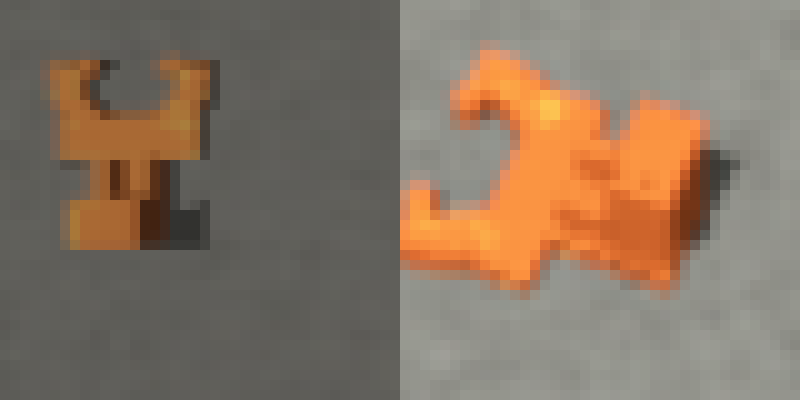

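The crop shows the clip with its mouth towards +x, turned a few degrees towards -y, and its tab at the bottom of the picture. The wheel is at (0.541,-0.264), the axle at about (0.537,0.012) and the tab at (0.515,0.282). Sizes match: boss radius 18 mm, tyre radius 55 mm. I turn the tool square to the world and go over the wheel.

Request:
apply_moves(series=[[[0,0,0],[0,0,-0.1]],[[0,0,0],[0,0,-0.1]],[[0,0,0],[0,0,-0.1]],[[0,0,0],[0,0,-0.1]],[[-13,-34,0],[0,0,0]],[[-13,-34,0],[0,0,0]],[[-13,-34,0],[0,0,0]],[[-13,-34,0],[0,0,0]],[[-13,-34,0],[0,0,0]],[[-13,-34,0],[0,0,0]],[[-13,-34,0],[0,0,0]],[[-13,-34,0],[0,0,0]]], claw=1, newtons=30)

```text
t: 1.1
tool_pos: [0.3379, 0.2787, 0.4044]
orientation: [-0.001, -3.141, 0.0]
force: [-0.1, -0.1, -0.2]
opening: 0.0931
gripper_force: 0.0
```

Request:
apply_moves(series=[[[-13,-34,0],[0,0,0]],[[-13,-34,0],[0,0,0]],[[-13,-34,0],[0,0,0]],[[-13,-34,0],[0,0,0]],[[-13,-34,0],[0,0,0]],[[-13,-34,0],[0,0,0]],[[-13,-34,0],[0,0,0]],[[-13,-34,0],[0,0,0]],[[-13,-34,0],[0,0,0]],[[-13,-34,0],[0,0,0]],[[-13,-34,0],[0,0,0]],[[-13,-34,0],[0,0,0]]])

```text
t: 2.1
tool_pos: [0.4937, -0.1296, 0.4043]
orientation: [-0.002, -3.141, -0.0]
force: [-0.3, 0.5, 0.1]
opening: 0.0936
gripper_force: 0.0
```

Request:
apply_moves(series=[[[-12,-33.5,0],[0,0,0]],[[-12,-33.5,0],[0,0,0]],[[-12,-33.5,0],[0,0,0]],[[-11,-33.5,0],[0,0,0]],[[0,0,30],[0,0,0]],[[0,0,30],[0,0,0]],[[0,0,30],[0,0,0]],[[0,0,10],[0,0,0]],[[0,0,0],[0,0,0]],[[0,0,0],[0,0,0]]])

```text
t: 2.93
tool_pos: [0.5404, -0.2616, 0.3049]
orientation: [-0.001, -3.141, -0.001]
force: [1.7, -0.8, 0.4]
opening: 0.0931
gripper_force: 0.0
```

```bash
cat > w.py <<'E'
import sys
from h import *
n=sys.argv[1]; s=robot.read_state(); c=robot.calibration("wrist"); p,d=robot.read_camera("wrist")
cv2.imwrite(f"pics/{n}.png",p); np.savez(f"{n}.npz",p=p,d=d,E=c["extrinsics"],k=[c[k] for k in("fx","fy","cx","cy")],tcp=s["tool_pos"])
print(s["t"],np.round(s["tool_pos"],4),np.round(s["orientation"],4)); Ti=np.linalg.inv(c["extrinsics"]);print(np.round(Ti,3).tolist(),c["fx"])
E
cat >> h.py <<'E'
def wload(n):
    f=np.load(n+".npz"); Ti=np.linalg.inv(f["E"]); fx,fy,cx,cy=f["k"]; return f,Ti,fx,fy,cx,cy
def wray(n,u,v):
    f,Ti,fx,fy,cx,cy=wload(n); a=(np.asarray(u,float)-cx)/fx; b=(np.asarray(v,float)-cy)/fy; th=np.hypot(a,b)+1e-12
    r=np.stack([np.sin(th)*a/th,np.sin(th)*b/th,np.cos(th)],-1); return r@Ti[:3,:3].T,Ti[:3,3],np.cos(th)
def wpts(n):
    v,u=np.mgrid[0:480,0:640]; r,o,ct=wray(n,u,v); d=np.load(n+".npz")["d"]; return r*(d/np.maximum(ct,.05))[...,None]+o
def wplane(n,u,v,z):
    r,o,_=wray(n,u,v); return o+r*((z-o[2])/r[...,2])[...,None]
E
python3 w.py w1
```

```text
2.9333 [ 0.5404 -0.2616  0.3049] [-9.0000e-04 -3.1407e+00 -8.0000e-04]
[[0.001, 0.969, 0.248, 0.472], [1.0, -0.001, 0.0, -0.262], [0.0, 0.248, -0.969, 0.284], [0.0, 0.0, 0.0, 1.0]] 371.64829954431775
```

View pics/w1.png

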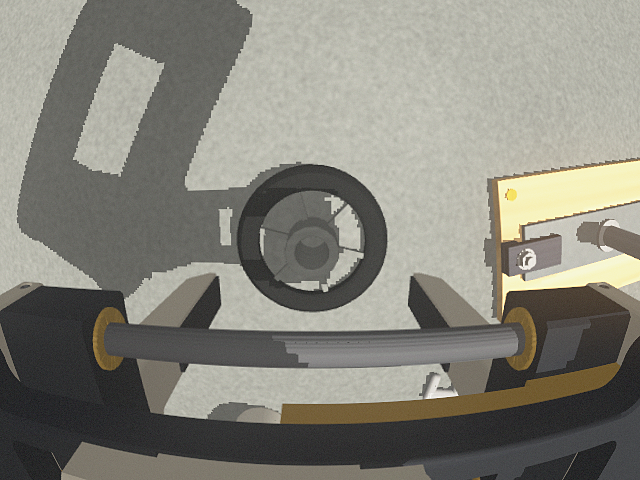

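The wrist view shows the wheel at (312,238) with its boss end at about (313,243) between the fingers, and the axle at right (610,235). I measure the boss.

Run:
```python
from h import *
W=wpts("w1"); z=W[...,2]; near=np.hypot(W[...,0]-.541,W[...,1]+.264)<.07
b=near&(z>.052)&(z<.06); t=near&(z>.03)&(z<.038)
for k in(b,t): print(k.sum(),W[k].mean(0),cv2.minEnclosingCircle(W[k][:,:2].astype(np.float32)))
g=cv2.cvtColor(cv2.imread("pics/w1.png"),6); m=near&(z>.01); c=max(cv2.findContours(m.astype(np.uint8),0,2)[0],key=cv2.contourArea)[:,0]
Q=wplane("w1",c[:,0],c[:,1],.03); print(circ(Q))
```

```text
1464 [ 0.53904676 -0.2634132   0.05518533] ((0.5397018790245056, -0.26346442103385925), 0.01801210828125477)
9180 [ 0.53578927 -0.26336793  0.03406819] ((0.539750874042511, -0.26347044110298157), 0.05416664108633995)
(array([ 1.00497993, -0.26812053]), np.float64(0.447718907797837))
```

Request:
apply_moves(series=[[[0,-2,20],[0,0,0]],[[0,0,20],[0,0,0]],[[0,0,20],[0,0,0]],[[0,0,12],[0,0,0]],[[0,0,7],[0,0,0]],[[0,0,0],[0,0,0]],[[0,0,0],[0,0,0]],[[0,0,0],[0,0,0]]])

```text
t: 3.65
tool_pos: [0.5412, -0.2642, 0.2276]
orientation: [0.001, 3.139, -0.002]
force: [0.1, -0.4, 0.2]
opening: 0.0932
gripper_force: 0.0
```

Request:
apply_moves(series=[[[0,0,0],[0,0,0]],[[0,0,0],[0,0,0]],[[0,0,0],[0,0,0]],[[0,0,0],[0,0,0]],[[0,0,0],[0,0,0]],[[0,0,0],[0,0,0]],[[0,0,0],[0,0,0]],[[0,0,0],[0,0,0]],[[0,0,0],[0,0,0]],[[0,0,0],[0,0,0]]], claw=0.2, newtons=30)

```text
t: 4.48
tool_pos: [0.5404, -0.2637, 0.2257]
orientation: [-0.001, -3.141, -0.0]
force: [0.2, 0.3, 0.7]
opening: 0.0345
gripper_force: 30.0
```

Request:
apply_moves(series=[[[0,0,-10],[0,0,0]],[[0,0,-20],[0,0,0]],[[0,0,-30],[0,0,0]],[[0,0,-30],[0,0,0]],[[0,0,-20],[0,0,0]],[[0,0,-10],[0,0,0]],[[0,20,0],[0,0,0]],[[0,30,0],[0,0,0]],[[0,30,0],[0,0,0]],[[0,30,0],[0,0,0]],[[0,30,0],[0,0,0]],[[0,20,0],[0,0,0]]])

```text
t: 5.48
tool_pos: [0.5399, -0.1013, 0.3447]
orientation: [0.0, -3.14, -0.002]
force: [-0.3, -0.2, -3.7]
opening: 0.0343
gripper_force: 30.0
```

Request:
apply_moves(series=[[[0,10,0],[0,0,0]],[[0,10,0],[0,0,0]],[[0,0,0],[0,0,0]],[[0,0,0],[0,0,0]],[[0,0,0],[0,0,0]],[[0,0,0],[0,0,0]]])

```text
t: 5.98
tool_pos: [0.5406, -0.0848, 0.3456]
orientation: [-0.003, -3.141, 0.0]
force: [0.4, 0.4, -3.9]
opening: 0.0343
gripper_force: 30.0
```

```bash
python3 w.py w2; python3 -c "
from h import *
s=robot.read_state();print(s['force'],s['opening'])"
```

```text
5.9833 [ 0.5406 -0.0848  0.3456] [-3.2000e-03 -3.1414e+00  5.0000e-04]
[[0.002, 0.969, 0.248, 0.473], [1.0, -0.002, -0.001, -0.085], [-0.001, 0.248, -0.969, 0.325], [0.0, 0.0, 0.0, 1.0]] 371.64829954431775
[ 0.18531511 -0.2931215  -3.82352962] 0.03463574260560703
```

View pics/w2.png

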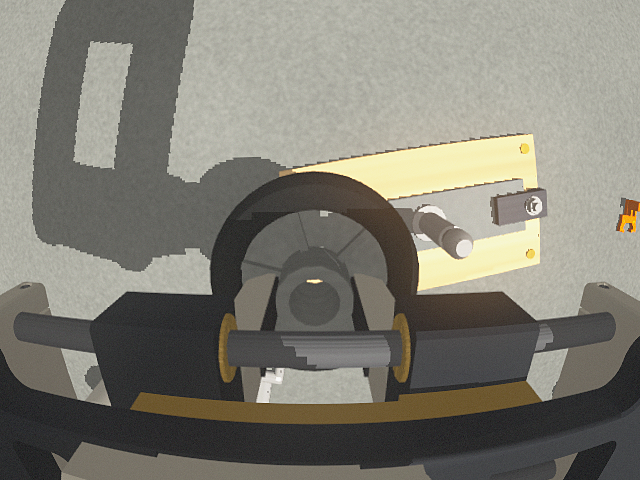

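The wheel is held, with its boss end at about (315,298), and the axle tip is clear at (459,243). The weight is about 0.4 kg. I measure both in the same view.

Run:
```python
from h import *
W=wpts("w2"); z=W[...,2]; v,u=np.mgrid[0:480,0:640]
a=(np.hypot(W[...,0]-.537,W[...,1]-.012)<.03)&(abs(u-455)<40)
tip=a&(z>.099); print("tip",tip.sum(),W[tip].mean(0),cv2.minEnclosingCircle(W[tip][:,:2].astype(np.float32)),u[tip].mean(),v[tip].mean())
col=a&(z>.0205)&(z<.0235)
print("collar",col.sum(),W[col].mean(0),cv2.minEnclosingCircle(W[col][:,:2].astype(np.float32)))
for z0,z1 in((.09,.094),(.07,.074),(.05,.054),(.03,.034)):
    k=a&(z>z0)&(z<z1); Q=W[k]; c,r=circ(Q) if len(Q)>5 else (0,0); print("  axle",z0,k.sum(),c,r)
h=np.hypot(W[...,0]-.54,W[...,1]+.085)<.065
print(np.histogram(z[h&(z>.1)&(z<.2)],bins=np.arange(.1,.2,.004)))
t=h&(z>.14)&(z<.163); b=h&(z>.171)&(z<.182)&(abs(u-315)<36)&(v>255)&(v<332)
e=cv2.Canny(t.astype(np.uint8)*255,50,100)>0
c=max(cv2.findContours(t.astype(np.uint8),0,1)[0],key=cv2.contourArea)[:,0]
Q=W[c[:,1],c[:,0]]; k=(abs(np.hypot(Q[:,0]-.54,Q[:,1]+.085)-.055)<.005)&(c[:,1]<285); print("tyre",k.sum(),np.median(Q[k][:,2]),circ(Q[k]))
print("boss",b.sum(),W[b].mean(0),cv2.minEnclosingCircle(W[b][:,:2].astype(np.float32)))
```

```text
tip 310 [0.53568843 0.01293184 0.10080969] ((0.5359261631965637, 0.01366057526320219), 0.0075928871519863605) 462.2451612903226 247.23225806451612
collar 344 [0.53264004 0.01060226 0.02158466] ((0.535996675491333, 0.013727744109928608), 0.016137631610035896)
  axle 0.09 89 [0.53606232 0.01380829] 0.00991950912853259
  axle 0.07 54 [0.53599619 0.01330312] 0.009651009263019554
  axle 0.05 50 [0.53609436 0.01386725] 0.010078249396085075
  axle 0.03 40 [0.53610317 0.0137374 ] 0.009920500453302023
(array([   0,    0,    0,    0,    0,   34,   64,   79,  109,  144,  227,
       5750, 3044, 8486,  917,  450,  549,  583, 2669,  701,  336,  341,
        355,  389]), array([0.1  , 0.104, 0.108, 0.112, 0.116, 0.12 , 0.124, 0.128, 0.132,
       0.136, 0.14 , 0.144, 0.148, 0.152, 0.156, 0.16 , 0.164, 0.168,
       0.172, 0.176, 0.18 , 0.184, 0.188, 0.192, 0.196]))
tyre 321 0.1472103395569213 (array([ 0.53892669, -0.08519006]), np.float64(0.053686239818348976))
boss 2742 [ 0.53768061 -0.0847497   0.17499183] ((0.5397251844406128, -0.085236556828022), 0.018170326948165894)
```

Request:
apply_moves(series=[[[0.6,15,0],[0,0,0]],[[0.6,20,0],[0,0,0]],[[0.6,20,0],[0,0,0]],[[0.6,20,0],[0,0,0]],[[0.6,15,0],[0,0,0]],[[0.6,9,0],[0,0,0]],[[0,0,0],[0,0,0]],[[0,0,0],[0,0,0]],[[0,0,0],[0,0,0]],[[0,0,0],[0,0,0]]])

```text
t: 6.87
tool_pos: [0.5372, 0.0142, 0.3458]
orientation: [0.003, 3.142, -0.001]
force: [0.1, -0.5, -2.7]
opening: 0.0342
gripper_force: 30.0
```

```bash
python3 w.py w3
python3 - <<'E'
from h import *
W=wpts("w3"); z=W[...,2]; v,u=np.mgrid[0:480,0:640]
b=(z>.171)&(z<.182)&(abs(u-315)<36)&(v>255)&(v<332)
print("boss",b.sum(),cv2.minEnclosingCircle(W[b][:,:2].astype(np.float32)))
i=(abs(u-315)<25)&(v>260)&(v<330)&(z<.104)&(z>.09);print("tip in bore",i.sum(),W[i].mean(0) if i.any() else 0, cv2.minEnclosingCircle(W[i][:,:2].astype(np.float32)))
E
```

```text
6.8667 [0.5372 0.0142 0.3458] [ 2.9000e-03  3.1415e+00 -5.0000e-04]
[[0.002, 0.969, 0.249, 0.469], [1.0, -0.002, -0.001, 0.014], [-0.001, 0.249, -0.969, 0.325], [0.0, 0.0, 0.0, 1.0]] 371.64829954431775
boss 2761 ((0.5363091230392456, 0.013797283172607422), 0.018142903223633766)
tip in bore 0 0 ((0.0, 0.0), 0.0)
```

Request:
apply_moves(series=[[[0,0,6],[0,0,0]],[[0,0,6],[0,0,0]],[[0,0,3],[0,0,0]],[[0,0,3],[0,0,0]],[[0,0,3],[0,0,0]],[[0,0,3],[0,0,0]],[[0,0,3],[0,0,0]],[[0,0,3],[0,0,0]],[[0,0,0],[0,0,0]],[[0,0,0],[0,0,0]]])

```text
t: 7.75
tool_pos: [0.537, 0.0153, 0.3155]
orientation: [-0.001, -3.141, -0.0]
force: [0.2, -0.1, -3.6]
opening: 0.0343
gripper_force: 30.0
```

Request:
apply_moves(series=[[[0,0,4],[0,0,0]],[[0,0,4],[0,0,0]],[[0,0,4],[0,0,0]],[[0,0,4],[0,0,0]],[[0,0,4],[0,0,0]],[[0,0,4],[0,0,0]],[[0,0,4],[0,0,0]],[[0,0,4],[0,0,0]],[[0,0,0],[0,0,0]],[[0,0,0],[0,0,0]]])

```text
t: 8.58
tool_pos: [0.5369, 0.0153, 0.2833]
orientation: [-0.001, -3.141, -0.0]
force: [-0.4, 0.7, -3.1]
opening: 0.0344
gripper_force: 30.0
```

Request:
apply_moves(series=[[[0,0,4],[0,0,0]],[[0,0,4],[0,0,0]],[[0,0,4],[0,0,0]],[[0,0,4],[0,0,0]],[[0,0,4],[0,0,0]],[[0,0,4],[0,0,0]],[[0,0,4],[0,0,0]],[[0,0,2],[0,0,0]],[[0,0,0],[0,0,0]],[[0,0,0],[0,0,0]]])

```text
t: 9.42
tool_pos: [0.537, 0.0153, 0.2536]
orientation: [-0.001, -3.141, -0.0]
force: [-1.3, -0.8, -4.7]
opening: 0.0343
gripper_force: 30.0
```

Request:
apply_moves(series=[[[0,0,1.5],[0,0,0]],[[0,0,1.5],[0,0,0]],[[0,0,1],[0,0,0]],[[0,0,0.5],[0,0,0]],[[0,0,0],[0,0,0]],[[0,0,0],[0,0,0]],[[0,0,0],[0,0,0]]])

```text
t: 10.0
tool_pos: [0.537, 0.0152, 0.2492]
orientation: [-0.001, -3.142, 0.0]
force: [-0.7, -0.2, -3.4]
opening: 0.0343
gripper_force: 30.0
```

Request:
apply_moves(series=[[[0,0,0.5],[0,0,0]],[[0,0,0.3],[0,0,0]],[[0,0,0.2],[0,0,0]],[[0,0,0],[0,0,0]],[[0,0,0],[0,0,0]]])

```text
t: 10.42
tool_pos: [0.5371, 0.0152, 0.2482]
orientation: [0.001, 3.142, -0.0]
force: [-0.5, -1.2, -2.8]
opening: 0.0343
gripper_force: 30.0
```

Request:
apply_moves(series=[[[0,0,0.3],[0,0,0]],[[0,0,0.2],[0,0,0]],[[0,0,0],[0,0,0]],[[0,0,0],[0,0,0]]])

```text
t: 10.75
tool_pos: [0.5371, 0.0152, 0.2477]
orientation: [0.001, 3.142, -0.0]
force: [-0.9, -2.5, -3.4]
opening: 0.0341
gripper_force: 30.0
```

Request:
apply_moves(series=[[[0,0,0.3],[0,0,0]],[[0,0,0.2],[0,0,0]],[[0,0,0],[0,0,0]],[[0,0,0],[0,0,0]]])

```text
t: 11.08
tool_pos: [0.5371, 0.0152, 0.2477]
orientation: [0.001, 3.141, -0.0]
force: [-4.2, -0.6, 3.8]
opening: 0.0341
gripper_force: 30.0
```

Contact felt at the expected height: the load went from -3.8 N to +3.8 N at z 0.2477. I release, rise and go over the clip.

Request:
apply_moves(series=[[[0,0,0],[0,0,0]],[[0,0,0],[0,0,0]],[[0,0,0],[0,0,0]],[[0,0,0],[0,0,0]],[[0,0,0],[0,0,0]],[[0,0,0],[0,0,0]],[[0,0,0],[0,0,0]],[[0,0,-10],[0,0,0]],[[0,0,-20],[0,0,0]],[[0,0,-30],[0,0,0]],[[0,0,-30],[0,0,0]],[[0,0,-20],[0,0,0]]], claw=1)

```text
t: 12.08
tool_pos: [0.5374, 0.0152, 0.3612]
orientation: [0.001, 3.138, -0.0]
force: [0.6, -0.6, 1.0]
opening: 0.0932
gripper_force: 0.0
```

Request:
apply_moves(series=[[[2,10,0],[0,0,0]],[[2,27,0],[0,0,0]],[[2,35,0],[0,0,0]],[[2,35,0],[0,0,0]],[[2,35,0],[0,0,0]],[[2,35,0],[0,0,0]],[[2,35,0],[0,0,0]],[[2,30,5],[0,0,0]],[[2,18,25],[0,0,0]],[[2,7,30],[0,0,0]],[[2,0,20],[0,0,0]],[[0,0,0],[0,0,0]]])

```text
t: 13.08
tool_pos: [0.5124, 0.2824, 0.2714]
orientation: [0.001, -3.133, 0.006]
force: [-0.9, 0.2, -0.7]
opening: 0.093
gripper_force: 0.0
```

Request:
apply_moves(series=[[[0,0,0],[0,0,0]],[[0,0,0],[0,0,0]]])

```text
t: 13.25
tool_pos: [0.5157, 0.2823, 0.2788]
orientation: [0.002, 3.14, 0.001]
force: [-0.7, -0.3, 1.0]
opening: 0.0928
gripper_force: 0.0
```

```bash
python3 w.py w4
python3 - <<'E'
from h import *
W=wpts("w4"); z=W[...,2]; p=cv2.imread("pics/w4.png"); hsv=cv2.cvtColor(p,40)
o=(cv2.inRange(hsv,(5,140,90),(20,255,255))>0)&(np.hypot(W[...,0]-.525,W[...,1]-.28)<.05)
v,u=np.where(o); print(o.sum(),u.min(),u.max(),v.min(),v.max())
for n,k in(("plate",o&(z>.003)&(z<.0068)),("tab",o&(z>.0225)&(z<.026))):
    print(n,k.sum(),W[k].mean(0),cv2.minAreaRect((W[k][:,:2]*1000).astype(np.float32)))
x,y=u.min()-10,v.min()-10; cv2.imwrite("pics/clip4.png",cv2.resize(p[y:v.max()+10,x:u.max()+10],None,fx=5,fy=5,interpolation=0)[:600,:800]); print(x,y)
E
```

```text
13.25 [0.5157 0.2823 0.2788] [1.6000e-03 3.1401e+00 9.0000e-04]
[[0.001, 0.968, 0.25, 0.448], [1.0, -0.001, 0.0, 0.282], [0.0, 0.25, -0.968, 0.258], [0.0, 0.0, 0.0, 1.0]] 371.64829954431775
2303 281 506 232 423
plate 767 [0.53326024 0.28294282 0.00459461] ((527.1908569335938, 282.93798828125), (30.708904266357422, 38.26277160644531), 89.28736877441406)
tab 200 [0.51286434 0.28322112 0.02312595] ((513.029541015625, 283.07183837890625), (12.529149055480957, 9.645302772521973), 89.62599182128906)
271 222
```

View pics/clip4.png

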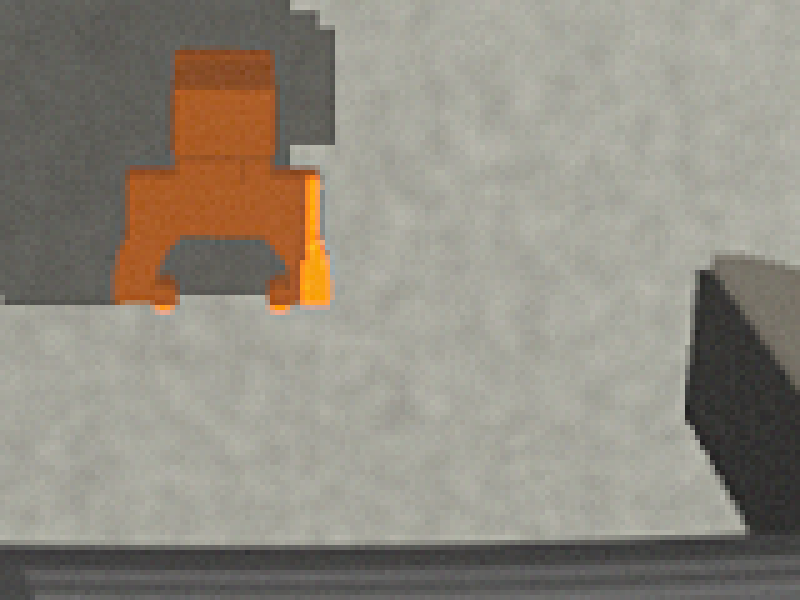

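The crop shows the clip straight, with its mouth towards +x and its tab at (0.513,0.283). The 38 x 31 mm extent fits the given size. I descend and pinch.

Request:
apply_moves(series=[[[2.7,0.7,10],[0,0,0]],[[0,0,20],[0,0,0]],[[0,0,20],[0,0,0]],[[0,0,20],[0,0,0]],[[0,0,10],[0,0,0]],[[0,0,5],[0,0,0]],[[0,0,0],[0,0,0]],[[0,0,0],[0,0,0]],[[0,0,0],[0,0,0]]], claw=0.6)

```text
t: 14.05
tool_pos: [0.5133, 0.2832, 0.1938]
orientation: [0.001, 3.139, 0.002]
force: [-0.1, -0.2, -0.7]
opening: 0.0556
gripper_force: 0.0
```

Request:
apply_moves(series=[[[0,0,2],[0,0,0]],[[0,0,0],[0,0,0]],[[0,0,0],[0,0,0]],[[0,0,0],[0,0,0]],[[0,0,0],[0,0,0]],[[0,0,0],[0,0,0]],[[0,0,0],[0,0,0]],[[0,0,0],[0,0,0]],[[0,0,0],[0,0,0]],[[0,0,0],[0,0,0]]], claw=0, newtons=35)

```text
t: 14.88
tool_pos: [0.5126, 0.283, 0.1903]
orientation: [0.001, 3.142, 0.0]
force: [0.2, -0.3, 0.0]
opening: 0.0134
gripper_force: 35.0
```

Request:
apply_moves(series=[[[0,0,-10],[0,0,0]],[[0,0,-20],[0,0,0]],[[0,0,-30],[0,0,0]],[[0,0,-30],[0,0,0]],[[0,0,-20],[0,0,0]],[[0,0,-10],[0,0,0]],[[0,0,0],[0,0,0]],[[0,0,0],[0,0,0]],[[0,0,0],[0,0,0]]])

```text
t: 15.63
tool_pos: [0.5119, 0.2827, 0.3083]
orientation: [-0.001, -3.139, 0.002]
force: [-0.6, 0.0, -1.2]
opening: 0.0136
gripper_force: 35.0
```

```bash
python3 w.py w5
cat > clip.py <<'E'
import sys
from h import *
n=sys.argv[1]; W=wpts(n); z=W[...,2]; p=cv2.imread(f"pics/{n}.png"); hsv=cv2.cvtColor(p,40); t=np.load(n+".npz")["tcp"]
o=(cv2.inRange(hsv,(5,140,90),(20,255,255))>0)&(np.hypot(W[...,0]-t[0]-.012,W[...,1]-t[1])<.05)&(z>t[2]-.2)&(z<t[2]-.15)
zr=z[o]-t[2]; print(o.sum(),"z rel hist",np.histogram(zr,bins=np.arange(-.2,-.15,.003)))
top=o&(z-t[2]>-.1905)&(z-t[2]<-.183)
Q=W[top]; print("plate z",np.median(Q[:,2])-t[2],len(Q)); P=((Q[:,:2]-t[:2])*1000)
print(cv2.minAreaRect(P.astype(np.float32)),"front",np.percentile(P[:,0],[99,100]),"y",P[:,1].min(),P[:,1].max())
A=np.c_[P,np.ones(len(P))]; print("tilt",np.linalg.lstsq(A,Q[:,2]*1000,rcond=None)[0])
v,u=np.where(o);x,y=u.min()-10,v.min()-10; cv2.imwrite(f"pics/{n}c.png",cv2.resize(p[y:v.max()+30,x:u.max()+10],None,fx=4,fy=4,interpolation=0)[:600,:800])
E
python3 clip.py w5
```

```text
15.6333 [0.5119 0.2827 0.3083] [-1.300e-03 -3.139e+00  1.800e-03]
[[0.001, 0.969, 0.246, 0.444], [1.0, -0.001, -0.002, 0.282], [-0.001, 0.246, -0.969, 0.288], [0.0, 0.0, 0.0, 1.0]] 371.64829954431775
1509 z rel hist (array([  0,   0,   0,  20, 373, 112, 106,  70,  73,  71, 488, 192,   4,
         0,   0,   0]), array([-0.2  , -0.197, -0.194, -0.191, -0.188, -0.185, -0.182, -0.179,
       -0.176, -0.173, -0.17 , -0.167, -0.164, -0.161, -0.158, -0.155,
       -0.152]))
plate z -0.1856971827565135 466
((8.240540504455566, -0.6789693832397461), (26.847745895385742, 15.980615615844727), 0.6392163038253784) front [21.20787741 21.66496994] y -8.533672515228407 7.450636993629745
tilt [ 1.72309752e-02 -2.52643250e-03  1.22334976e+02]
```

View pics/w5.png

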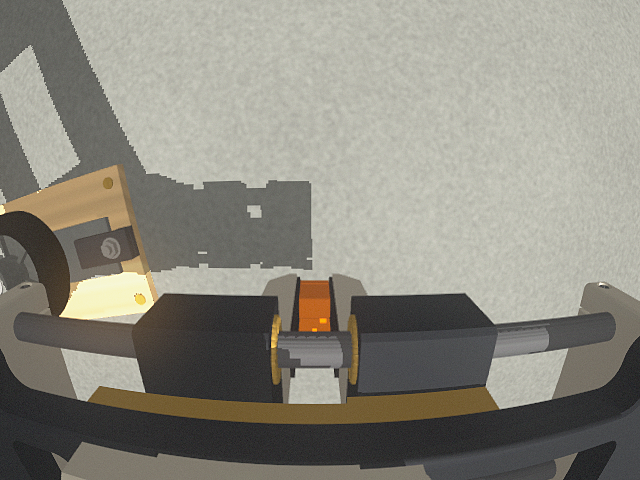

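The clip is held by its tab between the fingers at (315,305). The gripper bar hides the plate, and its height agrees with the grasp. I carry it to just behind the axle.

Request:
apply_moves(series=[[[2,-10,0],[0,0,0]],[[2,-25,0],[0,0,0]],[[2,-35,0],[0,0,0]],[[2,-35,0],[0,0,0]],[[2,-35,0],[0,0,0]],[[2,-35,0],[0,0,0]],[[2,-35,0],[0,0,0]],[[2,-30,0],[0,0,0]],[[2,-18,0],[0,0,0]],[[2,-10,0],[0,0,0]],[[0,0,0],[0,0,0]],[[0,0,0],[0,0,0]]])

```text
t: 16.68
tool_pos: [0.492, 0.0149, 0.3096]
orientation: [-0.003, -3.141, -0.001]
force: [0.9, 0.9, -0.3]
opening: 0.014
gripper_force: 35.0
```

Request:
apply_moves(series=[[[0,0,10],[0,0,0]],[[0,0,10],[0,0,0]],[[0,0,0],[0,0,0]],[[0,0,0],[0,0,0]],[[0,0,0],[0,0,0]]])

```text
t: 17.1
tool_pos: [0.4923, 0.0156, 0.2898]
orientation: [0.0, -3.141, -0.0]
force: [0.2, 0.3, 0.3]
opening: 0.0134
gripper_force: 35.0
```

Run:
```python
from h import *
s=robot.read_state(); t=s["tool_pos"]; print(s["t"],t,s["orientation"],s["force"])
p,d=robot.read_camera("side"); cv2.imwrite("pics/s6f.png",p); np.save("s6.npy",d)
c=robot.calibration("side")
x,y=250,170; cv2.imwrite("pics/s6.png",cv2.resize(p[y:y+150,x:x+200],None,fx=4,fy=4,interpolation=0))
```

```text
17.1 [0.492259   0.01557182 0.289794  ] [ 4.41377268e-04 -3.14064026e+00 -1.35909051e-04] [0.20762932 0.28409831 0.332391  ]
```

View pics/s6.png

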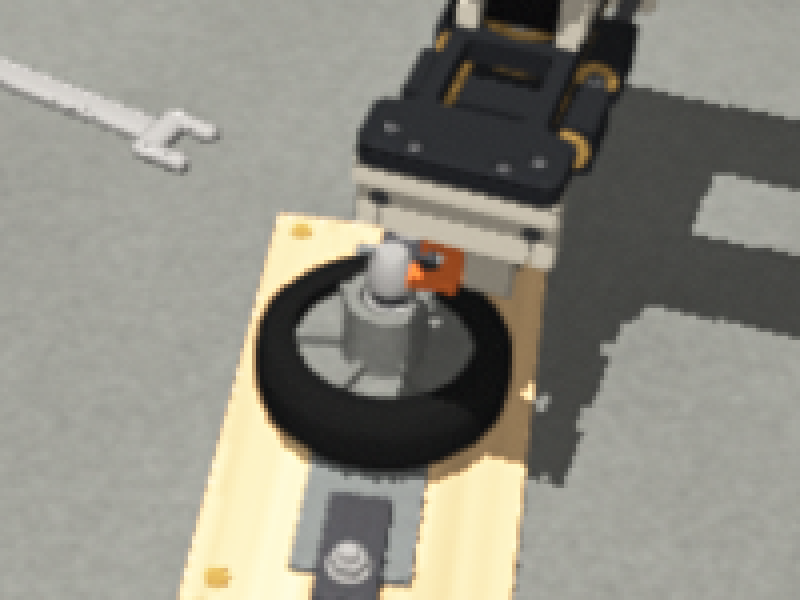

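Request:
apply_moves(series=[[[0,-0.8,6],[0,0,0]],[[0,0,6],[0,0,0]],[[0,0,4],[0,0,0]],[[0,0,2],[0,0,0]],[[0,0,1],[0,0,0]],[[0,0,0.5],[0,0,0]],[[0,0,0],[0,0,0]],[[0,0,0],[0,0,0]],[[0,0,0],[0,0,0]],[[0,0,0],[0,0,0]]])

```text
t: 17.98
tool_pos: [0.4925, 0.0141, 0.271]
orientation: [0.001, 3.141, -0.0]
force: [0.2, 0.1, -0.5]
opening: 0.0137
gripper_force: 35.0
```

```bash
python3 w.py w7
python3 - <<'E'
from h import *
s=robot.read_state(); print(s["tool_pos"],s["force"],s["wrist_torque"])
W=wpts("w7"); z=W[...,2]
k=(np.hypot(W[...,0]-.536,W[...,1]-.0137)<.02)&(z>.06)
print(k.sum(),np.histogram(z[k],bins=np.arange(.06,.11,.004)))
for z0,z1 in((.086,.094),(.095,.1),(.0755,.0795)):
    q=W[k&(z>z0)&(z<z1)]
    if len(q)>8: print(z0,len(q),circ(q),q[:,1].min(),q[:,1].max(),q.mean(0))
p=cv2.imread("pics/w7.png");hsv=cv2.cvtColor(p,40)
o=(cv2.inRange(hsv,(5,140,90),(20,255,255))>0)&(W[...,0]>.46)&(W[...,0]<.56)&(abs(W[...,1]-.014)<.03)&(z>.07)&(z<.11)
tt=o&(z>.098); q=W[tt];print("tab",len(q),q[:,1].min(),q[:,1].max(),q.mean(0),q[:,0].min(),q[:,0].max(),np.median(q[:,2]))
E
```

```text
17.9833 [0.4925 0.0141 0.271 ] [ 1.2000e-03  3.1412e+00 -1.0000e-04]
[[0.001, 0.969, 0.249, 0.424], [1.0, -0.001, -0.001, 0.014], [-0.0, 0.249, -0.969, 0.25], [0.0, 0.0, 0.0, 1.0]] 371.64829954431775
[0.49244243 0.01413798 0.27097317] [0.51633645 0.06989656 0.76927803] [ 0.01165871 -0.05476821  0.02566765]
811 (array([  0,   0,   0,   0,   5,   0,   0,   3,  89, 280, 434,   0]), array([0.06 , 0.064, 0.068, 0.072, 0.076, 0.08 , 0.084, 0.088, 0.092,
       0.096, 0.1  , 0.104, 0.108]))
0.086 14 (array([0.53598842, 0.0140279 ]), np.float64(0.009896186522732468)) 0.003958185062122187 0.02345940501129553 [0.53461495 0.00989723 0.09302914]
0.095 329 (array([0.53642152, 0.01409924]), np.float64(0.00788026724708153)) 0.004734271662783658 0.023822920511079204 [0.53259843 0.01446664 0.09785002]
tab 773 0.006963554420292692 0.02069821286891653 [0.49183939 0.01396222 0.10316992] 0.48698092294487877 0.5005572438196251 0.10350974544406386
```

In this view the clip tab (y 0.0139) and axle (y 0.0140) line up, with the bore about 14 mm from the axle. I lower until it touches the boss.

Request:
apply_moves(series=[[[0,0,0.7],[0,0,0]],[[0,0,0.7],[0,0,0]],[[0,0,0.3],[0,0,0]],[[0,0,0],[0,0,0]],[[0,0,0],[0,0,0]]])

```text
t: 18.45
tool_pos: [0.4923, 0.0142, 0.269]
orientation: [-0.001, -3.141, -0.0]
force: [1.0, 1.3, 0.3]
opening: 0.0134
gripper_force: 35.0
```

Request:
apply_moves(series=[[[0,0,0.3],[0,0,0]],[[0,0,0.3],[0,0,0]],[[0,0,0],[0,0,0]],[[0,0,0],[0,0,0]]])

```text
t: 18.78
tool_pos: [0.4923, 0.0142, 0.2684]
orientation: [-0.001, -3.141, -0.0]
force: [-0.1, 0.1, -1.1]
opening: 0.0135
gripper_force: 35.0
```

Request:
apply_moves(series=[[[0,0,0.3],[0,0,0]],[[0,0,0],[0,0,0]],[[0,0,0],[0,0,0]]])

```text
t: 19.03
tool_pos: [0.4924, 0.0142, 0.2682]
orientation: [0.001, 3.142, -0.0]
force: [-0.3, 0.4, -0.5]
opening: 0.0141
gripper_force: 35.0
```

Request:
apply_moves(series=[[[0,0,0.3],[0,0,0]],[[0,0,0],[0,0,0]],[[0,0,0],[0,0,0]]])

```text
t: 19.28
tool_pos: [0.4924, 0.0141, 0.268]
orientation: [0.001, 3.142, -0.0]
force: [-0.8, 0.6, 2.0]
opening: 0.0137
gripper_force: 35.0
```

Request:
apply_moves(series=[[[0,0,0.3],[0,0,0]],[[0,0,0],[0,0,0]],[[0,0,0],[0,0,0]]])

```text
t: 19.53
tool_pos: [0.4924, 0.0142, 0.2679]
orientation: [0.001, 3.141, -0.0]
force: [-2.2, 0.1, 5.7]
opening: 0.0136
gripper_force: 35.0
```

Touching at 0.268. I ease the load off and advance towards the axle.

Request:
apply_moves(series=[[[0,0,-0.3],[0,0,0]],[[-1,0,0],[0,0,0]],[[-1,0,0],[0,0,0]],[[-1,0,0],[0,0,0]],[[-1,0,0],[0,0,0]],[[-1,0,0],[0,0,0]],[[-1,0,0],[0,0,0]],[[0,0,0],[0,0,0]],[[0,0,0],[0,0,0]]])

```text
t: 20.28
tool_pos: [0.4985, 0.0142, 0.2681]
orientation: [-0.001, -3.142, 0.0]
force: [-3.7, 0.3, 5.6]
opening: 0.0135
gripper_force: 35.0
```

Request:
apply_moves(series=[[[-0.5,0,0],[0,0,0]],[[-0.5,0,0],[0,0,0]],[[0,0,0],[0,0,0]],[[0,0,0],[0,0,0]]])

```text
t: 20.62
tool_pos: [0.4993, 0.0141, 0.2681]
orientation: [-0.001, -3.141, 0.0]
force: [-4.9, -0.1, 6.5]
opening: 0.0137
gripper_force: 35.0
```

Request:
apply_moves(series=[[[-0.5,0,0],[0,0,0]],[[-0.5,0,0],[0,0,0]],[[0,0,0],[0,0,0]],[[0,0,0],[0,0,0]]])

```text
t: 20.95
tool_pos: [0.5001, 0.0142, 0.2681]
orientation: [-0.001, -3.14, 0.0]
force: [-7.8, -0.2, 8.9]
opening: 0.0134
gripper_force: 35.0
```

Request:
apply_moves(series=[[[0,0,-0.5],[0,0,0]],[[-0.4,0,0],[0,0,0]],[[-0.4,0,0],[0,0,0]],[[0,0,0],[0,0,0]],[[0,0,0],[0,0,0]]])

```text
t: 21.37
tool_pos: [0.5006, 0.0142, 0.2681]
orientation: [-0.001, -3.139, -0.0]
force: [-8.5, -0.6, 8.2]
opening: 0.0137
gripper_force: 35.0
```

Request:
apply_moves(series=[[[-0.4,0,0],[0,0,0]],[[-0.4,0,0],[0,0,0]],[[0,0,0],[0,0,0]],[[0,0,0],[0,0,0]]])

```text
t: 21.7
tool_pos: [0.5012, 0.0142, 0.2681]
orientation: [-0.001, -3.138, -0.0]
force: [-11.5, -0.1, 10.0]
opening: 0.0135
gripper_force: 35.0
```

Request:
apply_moves(series=[[[0,0,-0.5],[0,0,0]],[[-0.4,0,0],[0,0,0]],[[-0.4,0,0],[0,0,0]],[[0,0,0],[0,0,0]],[[0,0,0],[0,0,0]]])

```text
t: 22.12
tool_pos: [0.5017, 0.0142, 0.2682]
orientation: [-0.001, -3.137, -0.0]
force: [-11.1, -0.6, 8.6]
opening: 0.0139
gripper_force: 35.0
```

Request:
apply_moves(series=[[[-0.4,0,0],[0,0,0]],[[-0.4,0,0],[0,0,0]],[[0,0,0],[0,0,0]],[[0,0,0],[0,0,0]]])

```text
t: 22.45
tool_pos: [0.5023, 0.0142, 0.2682]
orientation: [-0.001, -3.137, -0.0]
force: [-12.9, 0.6, 9.5]
opening: 0.0138
gripper_force: 35.0
```

Request:
apply_moves(series=[[[0,0,-0.4],[0,0,0]],[[-0.4,0,0],[0,0,0]],[[-0.4,0,0],[0,0,0]],[[0,0,0],[0,0,0]],[[0,0,0],[0,0,0]]])

```text
t: 22.87
tool_pos: [0.5045, 0.0142, 0.269]
orientation: [0.001, 3.141, 0.0]
force: [2.8, 0.0, -2.7]
opening: 0.0137
gripper_force: 35.0
```

Request:
apply_moves(series=[[[-0.4,0,0],[0,0,0]],[[-0.4,0,0],[0,0,0]],[[0,0,0],[0,0,0]],[[0,0,0],[0,0,0]]])

```text
t: 23.2
tool_pos: [0.5051, 0.0142, 0.2691]
orientation: [-0.001, -3.141, -0.0]
force: [0.1, 1.6, -3.5]
opening: 0.0136
gripper_force: 35.0
```

It gave way. I bring it back down level and advance to the stop.

Request:
apply_moves(series=[[[0,0,0.4],[0,0,0]],[[0,0,0.4],[0,0,0]],[[-0.4,0,0],[0,0,0]],[[-0.4,0,0],[0,0,0]],[[0,0,0],[0,0,0]],[[0,0,0],[0,0,0]]])

```text
t: 23.7
tool_pos: [0.5059, 0.0141, 0.2684]
orientation: [-0.001, -3.141, -0.0]
force: [-1.7, -0.2, 0.2]
opening: 0.0138
gripper_force: 35.0
```

Request:
apply_moves(series=[[[-0.4,0,0],[0,0,0]],[[-0.3,0,0],[0,0,0]],[[0,0,0],[0,0,0]],[[0,0,0],[0,0,0]]])

```text
t: 24.03
tool_pos: [0.5062, 0.0142, 0.2683]
orientation: [-0.001, -3.14, -0.0]
force: [-6.9, 0.9, 4.1]
opening: 0.0136
gripper_force: 35.0
```

Request:
apply_moves(series=[[[-0.3,0,0],[0,0,0]],[[-0.2,0,0],[0,0,0]],[[0,0,0],[0,0,0]],[[0,0,0],[0,0,0]]])

```text
t: 24.37
tool_pos: [0.5065, 0.0142, 0.2682]
orientation: [-0.001, -3.139, 0.0]
force: [-8.5, 0.7, 4.2]
opening: 0.0135
gripper_force: 35.0
```

Request:
apply_moves(series=[[[-0.4,0,0],[0,0,0]],[[-0.2,0,0],[0,0,0]],[[0,0,0],[0,0,0]],[[0,0,0],[0,0,0]]])

```text
t: 24.7
tool_pos: [0.5067, 0.0142, 0.2682]
orientation: [-0.001, -3.138, 0.0]
force: [-12.0, 0.0, 6.5]
opening: 0.0139
gripper_force: 35.0
```

Hard stop reached: 12 N with no further travel. I unload, release, rise and look.

Request:
apply_moves(series=[[[0.7,0,-0.3],[0,0,0]],[[0,0,0],[0,0,0]],[[0,0,0],[0,0,0]]])

```text
t: 24.95
tool_pos: [0.5064, 0.0142, 0.2683]
orientation: [-0.001, -3.139, 0.0]
force: [-6.3, 1.3, 1.8]
opening: 0.0132
gripper_force: 35.0
```

Request:
apply_moves(series=[[[0,0,0],[0,0,0]],[[0,0,0],[0,0,0]],[[0,0,0],[0,0,0]],[[0,0,0],[0,0,0]],[[0,0,0],[0,0,0]],[[0,0,0],[0,0,0]],[[0,0,-10],[0,0,0]],[[0,0,-20],[0,0,0]],[[0,0,-30],[0,0,0]],[[0,0,-30],[0,0,0]],[[0,0,0],[0,0,0]],[[0,0,0],[0,0,0]]], claw=0.7)

```text
t: 25.95
tool_pos: [0.5079, 0.0141, 0.3621]
orientation: [0.001, 3.136, -0.001]
force: [-0.3, 0.3, 0.3]
opening: 0.0651
gripper_force: 0.0
```

```bash
python3 w.py w8
python3 - <<'E'
from h import *
W=wpts("w8"); z=W[...,2]; p=cv2.imread("pics/w8.png"); hsv=cv2.cvtColor(p,40)
o=(cv2.inRange(hsv,(5,140,90),(20,255,255))>0)&(np.hypot(W[...,0]-.52,W[...,1]-.014)<.06)&(z>.07)&(z<.11)
tb=W[o&(z>.1)]; pl=W[o&(z<.086)]
print("tab",len(tb),tb.min(0),tb.max(0)); print("plate",len(pl),pl.min(0),pl.max(0),np.median(pl[:,2])); print(cv2.minAreaRect((W[o&(z<.086)][:,:2]*1000).astype(np.float32)))
k=(np.hypot(W[...,0]-.536,W[...,1]-.014)<.012)&(z>.0955)&~o; print("axle",circ(W[k&(z<.1)]))
t=(np.hypot(W[...,0]-.536,W[...,1]-.014)<.06)&(z>.05)&(z<.06); print("tyre z",np.median(z[t]),cv2.minEnclosingCircle(W[t][:,:2].astype(np.float32)))
s,_=robot.read_camera("side"); cv2.imwrite("pics/fin.png",np.hstack([cv2.resize(p[180:380,220:420],(400,400)),cv2.resize(s[200:300,300:400],(400,400))]))
E
```

```text
25.95 [0.5079 0.0141 0.3621] [ 1.1000e-03  3.1359e+00 -6.0000e-04]
[[0.001, 0.967, 0.254, 0.44], [1.0, -0.001, -0.001, 0.014], [-0.001, 0.254, -0.967, 0.341], [0.0, 0.0, 0.0, 1.0]] 371.64829954431775
tab 252 [0.50096409 0.00756279 0.10000179] [0.51144382 0.02037008 0.1026395 ]
plate 644 [ 0.50148055 -0.0020469   0.07531557] [0.53875354 0.0299655  0.08586552] 0.08241577072848355
((520.0838623046875, 13.894999504089355), (37.240779876708984, 32.006099700927734), 0.21635232865810394)
axle (array([0.53563219, 0.01405356]), np.float64(0.007739369563111388))
tyre z 0.05641777072776294 ((0.5365231037139893, 0.014822285622358322), 0.054918672889471054)
```

View pics/fin.png

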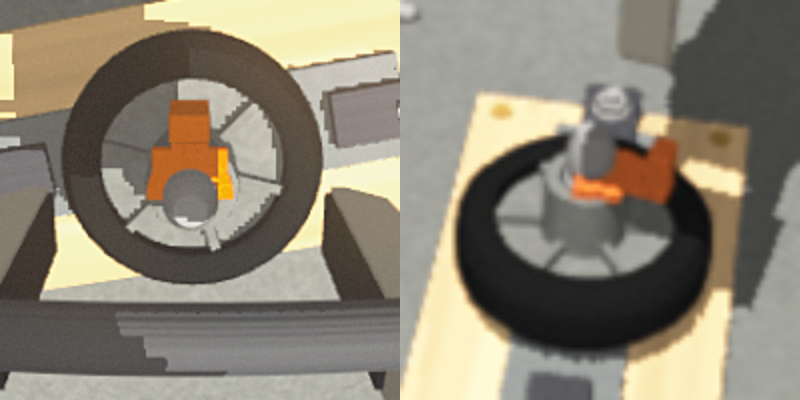

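The pictures show the clip in the groove around the axle, level on the boss, with its bore within 0.5 mm of the axle line (plate front at 0.5388, so the bore is at about 0.5355; axle at 0.536). The wheel is home, and the gripper is clear.

```bash
python3 -c "
from plant import robot
print(robot.close_job())"
```

```text
the job is handed in; nothing more can be done
None
```

The wheel rests on the axle's collar and the clip is pushed into the groove up to its stop (12 N at the end, bore within about 0.5 mm of the axle line); the job was handed in at about 26 s of the 72 s allowed, with no verdict shown.

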